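Mix the full ink canister

TASK

Only one of the three identical ink canisters is full: feel which by lifting them, lower it gently (no dropping) to stand upright in the middle of the mixer's dish and let go of it, leaving the two almost empty ones upright where they stood. Then swing the mixer's speed lever on to its fourth mark (75 degrees from the low end, the first mark), and let go. Leave everything else on the table where it is.

Things in the scene. Friction and masses are not known exactly. Their poses are not given: they have to be found in the camera images.
- can_a_mid (a point): One of three alike opaque ink canisters: white body 50 x 50 x 78 mm high with a paper band; on it, centred, a black round cap 30 mm across, 30 mm high. This point is on its axis half-way up, 54 mm above the underside, 39 mm below the cap's centre; z up. Grasp the cap from above. One of the three, unknown which, is full: 0.35 to 0.45 kg; the others weigh about 0.10 kg and look the same.
- can_b_mid (a point): One of three alike opaque ink canisters: white body 50 x 50 x 78 mm high with a paper band; on it, centred, a black round cap 30 mm across, 30 mm high. This point is on its axis half-way up, 54 mm above the underside, 39 mm below the cap's centre; z up. Grasp the cap from above. One of the three, unknown which, is full: 0.35 to 0.45 kg; the others weigh about 0.10 kg and look the same.
- can_c_mid (a point): One of three alike opaque ink canisters: white body 50 x 50 x 78 mm high with a paper band; on it, centred, a black round cap 30 mm across, 30 mm high. This point is on its axis half-way up, 54 mm above the underside, 39 mm below the cap's centre; z up. Grasp the cap from above. One of the three, unknown which, is full: 0.35 to 0.45 kg; the others weigh about 0.10 kg and look the same.
- mixer: The ink mixer: a grey housing 200 mm (its x) by 240 mm (its y), flat top 70 mm above the table, fixed in place. Origin at the centre of its underside, z up. On its top stand the round dish, towards its +y end, and the speed lever with its drum, towards its -y end.
- dish: The mixer's round black rubber dish, fixed 60 mm to +y of the housing's centre. 100 mm across outside, 90 mm inside; rim 18 mm and inner floor 6 mm above this origin, the centre of its underside, which is 78 mm above the table. A canister (71 mm over its corners) fits at any yaw, standing flat on the inner floor.
- lever (a joint): Speed lever angle, rad. 0: 50 degrees off upright towards the mixer's -x (first mark); grows towards the mixer's +x; 0.873 upright; stops at 1.745 (fifth mark). Five raised black marks on the drum, 25 degrees (0.436 rad) apart; the fourth is at 1.309. Friction hinge, 0.25 N m (2.6 N at the grip), stays where left. Starts at 0 to 0.45.
- lever_knob (a point): Centre of the lever's black barrel grip, a cylinder 24 mm across and 28 mm long along the mixer's y, 95 mm from the pivot, on a steel rod 8 mm thick. Can be pinched by its flat ends from above with the fingers closing along the mixer's y (it creeps in the fingers, so the lever lags some 0.1 rad behind), or pushed.
- lever_pivot (a point): The lever's hinge axis, which runs along the mixer's y at the height of the housing's top (70 mm above the table), 75 mm to -y of the housing's centre. The aluminium drum about it has a radius of 40 mm and is 48 mm wide; the lever comes out of a slot in its middle.
- pen: Tattoo pen machine lying on the table, about 34 x 150 mm, 32 mm high. A bystander, loose. Origin at the centre of its underside.
- jar: Small amber ointment jar 52 mm across, 50 mm high. A bystander, loose. Origin at the centre of its underside.
- cup1: Tiny clear ink cup 28 mm across, 20 mm high. A bystander, loose. Origin at the centre of its underside.
- cup2: Tiny orange ink cup 28 mm across, 20 mm high. A bystander, loose. Origin at the centre of its underside.
- spray: Green bottle 60 mm across, 160 mm high. A bystander, loose. Origin at the centre of its underside.
- cartridges: Cardboard cartridge box 60 x 90 mm, 45 mm high. A bystander, loose. Origin at the centre of its underside.
Mind the look-alikes: they are no part of the job. Leave any blue look-alike of the part that bears can_b_mid alone. Leave any red look-alike of the part that bears can_a_mid alone.

How it is judged:
By the outcome, as a careful person would: the job done as asked, in the order asked, and still so for the second after the job is handed in, with the robot touching nothing.
It also fails if it takes over 64 s, if anything falls off the work surface, if the arm or the gripper's body presses on something with over 40 N, if the wrist force passes 120 N, or if a joint passes its speed limit or range.

ROBOT

A 6-joint arm with a two-finger parallel gripper is mounted at the origin on the work surface. World frame = base frame: x ahead of the robot, y to its left, z up, the work surface at z = 0. Lengths are in m, angles in rad, forces in N, time in s.
With the tool pointing down it reaches from about 0.375 to 0.975 m from the base axis. Payload 3.8 kg.
Tool frame: the origin (TCP) lies midway between the tips of the shut fingers; the grasp point (between the pads) lies 19 mm behind it; z points along the fingers, y is the line along which they close (so a half turn about z gives the same grasp; the last joint's range is limited). The gripper opens to 85 mm and grips with 20 to 120 N. Pads are 22 mm wide; open, the fingers measure 114 mm over their backs; the gripper's body (76 mm by 85 mm) begins 54 mm behind the grasp point. The pads swing forward as they close: fully open they stand 13 mm farther back than shut.
Start: joints at [1.079, 0.264, 1.604, -0, 1.274, -0.037], TCP at [0.297, 0.606, 0.208] pointing down, gripper open.
Joint ranges: [-2.63, 2.63], [-0.94, 2.18], [0.31, 2.57], [-1.31, 4.45], [0, 2.66], [-2.55, 2.55]. Speed limits (rad/s): [2.57, 2.57, 3.14, 3.14, 3.14, 3.14].

INTERFACE

Orientations are given as a unit quaternion [x, y, z, w].
In Python, from bench import r, eyes gives the robot as it stands.
- The arm moves only by the tool servo_tool, never from a script. Its argument "deltas" is a list of rows, each an object of numbers: "tx", "ty", "tz": the shift along the tool's x, y, z in m; "wx", "wy", "wz": the turn, a rotation vector about the tool's x, y, z in degrees. In form: [{"tx": .., "ty": .., "tz": .., "wx": .., "wy": .., "wz": ..}, ...]. A call has 1 to 20 rows; each row is the pose to reach, as a shift and turn from the pose commanded when the call began, along the tool's axes at that moment; what a row does not reach only later rows make up. A row lasts 1/8 s, in which the tool goes at most 62.5 mm and 10.7 degrees, less where a joint would pass 70% of its speed; a pose out of reach is approached as far as the arm can. A call with a gripper value outside its range is refused whole. "fingers" is the opening, from -1 (shut) to 1 (fully open), set as the call begins (left out, the last holds). The fingers move at their own pace and stop on an object; "squeeze" is the grip in N (left out, the last holds). Time passes only in rows, so rows that repeat a pose let the fingers close. It gives the time, the measured TCP pose, the force, the opening and the grip force at its end, in the units of the state.
- r.state(): the state, without advancing time (a new reading comes with each control period).
- eyes.read_camera(name): name is "scene" or "side" or "wrist"; returns the picture (420x560x3 uint8, blue, green, red); there is no depth.
- eyes.camera_model(name): a dict with "fx", "fy", "cx", "cy" (pixels), "R" (3x3) and "t" (3): a world point X has camera coordinates R X + t; the wrist camera has in their place "hand_eye" (4x4, takes a point from camera to tool coordinates, whose origin is the TCP and whose axes are the flange's). Camera axes: x right, y down, z forward; pixel columns grow to the right and rows downward; lengths in m; the calibration is good to about 2 mm. A picture is of the moment at which its call begins: read the wrist's pose just before it. camera_model takes no time and is no camera call.
- r.sign_off(): hands the job in; it is judged then, once.
Trained networks look in the newest picture that a camera, given by its name, has taken for a name from the list of things; names that differ only in an ending like _2 or _b are one class to them, and where a whole thing is asked for, a point or a joint stands for the part that bears it (a point fixed in the world has none). Each returns a list of dicts, best first, with "conf" (0 to 1); they miss things now and then, are a little off and sometimes report something else, mostly with a low value. They report only what shows in the picture. A call takes as long as a camera call. They do not tell look-alikes from the thing itself.
- eyes.trace(camera, name): "mask" (420x560 bool, what is visible of it) and "bbox" ([left, top, right, bottom] in pixels, round what is visible of it).
The state is a dict: "t": time; "joint_positions": joint angles; "joint_velocities": joint speeds; "joint_torque": joint torques, N m; "ee_pos": TCP position; "tcp_rot": TCP orientation; "ft_force": force on the tool from outside, world axes, zero at the start; "wrist_torque": the same for the moment, N m; "grip_width": finger opening in m; "grasp_force": force on a finger pad.
Only numpy, scipy, OpenCV 4.12 (cv2) and the standard library are available. Lean on these libraries where they do the work, as an engineer would, in place of code of your own. Each camera call takes 0.05 s, during which the arm holds its last target. There are 200 camera calls.

## Working session

There is one attempt and no reset: what is moved stays moved. The work goes in short steps, Python scripts to look and compute and a tool call to move; the robot and the scene stay as the last step left them, time stands still between calls to the robot, and variables do not carry over. Pictures are saved under pics/ and viewed, at most 10 in all, crops included, and the job is handed in when it is done.

Besides the shell and the picture viewer there is one more tool, called as name([rows], argument=value, ...), one row to a line, values as JSON. servo_tool: Moves the arm, as the interface text tells. Its arguments: {"type":"object","properties":{"deltas":{"type":"array"},"fingers":{"type":"number"},"squeeze":{"type":"number"}},"required":["deltas"]}

```bash
mkdir -p pics
python3 - <<'E'
from bench import r, eyes
import cv2,numpy as np
for n in ["scene","side"]:
    im=eyes.read_camera(n); cv2.imwrite(f"pics/{n}0.png",im)
    m=eyes.camera_model(n); print(n,m)
    for k in ["can_a_mid","mixer","dish","lever","lever_knob"]:
        print(k,[(round(d['conf'],2),d['bbox']) for d in eyes.trace(n,k)])
s=r.state();print({k:np.round(v,3) for k,v in s.items()})
print(eyes.camera_model("wrist"))
E
```

```text
scene {'fx': 421.0653550650369, 'fy': 421.0653550650369, 'cx': 284.02425668693263, 'cy': 212.5807090541941, 'R': array([[-0.8048945 ,  0.59333932,  0.00965861],
       [ 0.35583279,  0.49560259, -0.79231377],
       [-0.47489774, -0.63429215, -0.61003738]]), 't': array([ 0.46468689, -0.12898498,  1.24702062])}
can_a_mid [(0.83, [370.5, 196.3, 402.6, 242.2]), (0.65, [339.2, 212.8, 372.7, 264.8]), (0.65, [374.1, 272.0, 412.0, 327.6]), (0.6, [409.6, 251.3, 439.3, 281.7]), (0.58, [341.8, 218.6, 347.3, 225.2])]
mixer [(0.72, [190.5, 128.2, 302.7, 233.1])]
dish [(0.66, [235.0, 171.6, 278.2, 201.8])]
lever [(0.43, [234.1, 172.4, 275.4, 200.8]), (0.42, [245.6, 131.6, 251.4, 142.9]), (0.33, [338.1, 217.3, 348.2, 227.5])]
lever_knob [(0.62, [235.1, 131.5, 256.4, 155.3])]
side {'fx': 414.85900457473696, 'fy': 414.85900457473696, 'cx': 276.09782106374934, 'cy': 218.71428100021328, 'R': array([[ 0.75127101, -0.65969076, -0.01999938],
       [-0.32508152, -0.34349874, -0.88109626],
       [ 0.5743813 ,  0.66844351, -0.47251392]]), 't': array([-0.44403881,  0.30442042,  0.48655525])}
can_a_mid [(0.
[... 584 characters left out ...]
_pos': array([0.297, 0.606, 0.208]), 'tcp_rot': array([0.225, 0.974, 0.   , 0.   ]), 'ft_force': array([ 0.028, -0.161,  1.272]), 'wrist_torque': array([-0.013,  0.037, -0.001]), 'grasp_force': np.float64(0.0), 'grip_width': np.float64(0.085)}
{'fx': 377.2777281756827, 'fy': 377.2777281756827, 'cx': 279.87647936030544, 'cy': 220.93341398202796, 'hand_eye': array([[ 1.63162610e-04, -9.45714862e-01, -3.24997498e-01,
         8.30406600e-02],
       [ 9.99999311e-01,  5.32057874e-04, -1.04620049e-03,
        -7.01922694e-04],
       [ 1.16232483e-03, -3.24997103e-01,  9.45714297e-01,
        -1.65767460e-01],
       [ 0.00000000e+00,  0.00000000e+00,  0.00000000e+00,
         1.00000000e+00]])}
```

View pics/scene0.png

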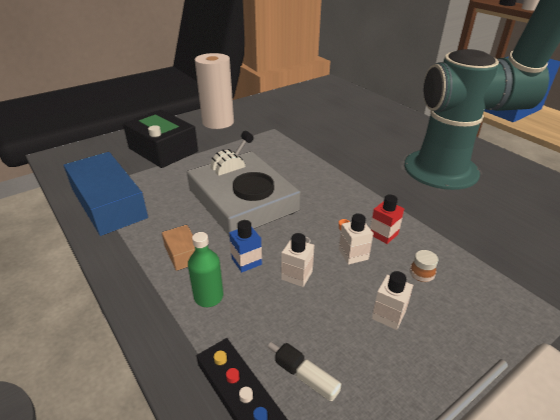

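View pics/side0.png

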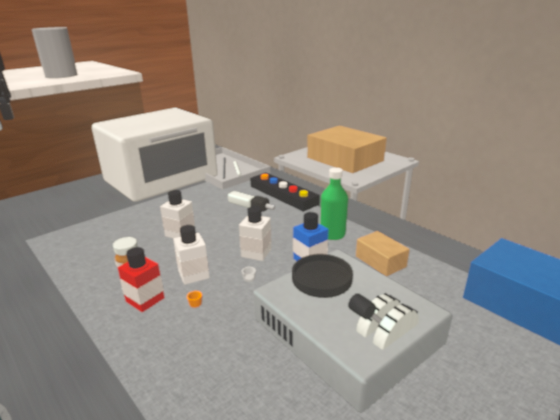

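The white canisters in the scene view are at about (298,260), (355,240) and (393,300). In the side view they are at (256,235), (191,255) and (178,215). The red look-alike is at scene (388,220) / side (142,280) and the blue one at (246,247) / (311,240); neither is white, so I leave both alone. The mixer is at (243,190), with its lever leaning towards (248,137).

```bash
cat > h.py <<'E'
from bench import r, eyes
import cv2,numpy as np
from scipy.optimize import least_squares, minimize
from scipy.spatial.transform import Rotation as Ro
M={n:eyes.camera_model(n) for n in ["scene","side"]}
def wristm():
    s=r.state(); T=np.eye(4); T[:3,:3]=Ro.from_quat(s['tcp_rot']).as_matrix(); T[:3,3]=s['ee_pos']
    m=dict(eyes.camera_model("wrist")); W=np.linalg.inv(T@m['hand_eye']); m['R']=W[:3,:3]; m['t']=W[:3,3]; return m
def proj(m,X):
    c=np.atleast_2d(X)@np.array(m['R']).T+m['t']
    return np.c_[m['fx']*c[:,0]/c[:,2]+m['cx'],m['fy']*c[:,1]/c[:,2]+m['cy']]
def ray(m,uv,z):
    d=np.array([(uv[0]-m['cx'])/m['fx'],(uv[1]-m['cy'])/m['fy'],1]); R=np.array(m['R'])
    o=-R.T@m['t']; d=R.T@d; return o+d*(z-o[2])/d[2]
def tri(obs):
    return least_squares(lambda X:np.concatenate([proj(m,X)[0]-uv for m,uv in obs]),[.5,.2,.1])
def hullmask(m,pts):
    k=np.zeros((420,560),np.uint8); cv2.fillConvexPoly(k,cv2.convexHull(proj(m,pts).astype(np.float32)).astype(np.int32),1); return k>0
E
cat > a.py <<'E'
from h import *
im={n:cv2.imread(f"pics/{n}0.png") for n in M}
seeds={"c1":((298,243),(255,215)),"c2":((358,222),(188,235)),"c3":((397,281),(176,198)),"red":((390,203),(137,258)),"blue":((245,230),(311,222)),"knob":((248,137),(362,306))}
for k,(a,b) in seeds.items():
    obs=[]
    for n,(u,v) in zip(M,(a,b)):
        m=(im[n].max(2)<60).astype(np.uint8); w=np.zeros_like(m); w[v-13:v+14,u-13:u+14]=1
        _,lab,st,ce=cv2.connectedComponentsWithStats(m*w)
        i=1+np.argmax(st[1:,4]); obs.append((M[n],ce[i])); ar=st[i,4]
        print(k,n,ce[i].round(1),st[i])
    f=tri(obs); print("  ",f.x.round(4),"res",f.fun.round(1),[ray(m,uv,.093).round(3) for m,uv in obs])
# mixer
masks={}
for n in M:
    eyes.read_camera(n); masks[n]=eyes.trace(n,"mixer")[0]["mask"]; 
    d=eyes.trace(n,"dish")[0]["mask"]; c=np.argwhere(d).mean(0)[::-1]; print("dish",n,ray(M[n],c,.09).round(3))
def cost(p):
    x,y,t=p; c,s=np.cos(t),np.sin(t); L=[]
    B=[(sx*.1,sy*.12,z) for sx in(-1,1) for sy in (-1,1) for z in (0,.07)]
    R=np.array([[c,-s,0],[s,c,0],[0,0,1]]); e=0
    for n in M:
        h=hullmask(M[n],np.array(B)@R.T+[x,y,0]); e+=1-(h&masks[n]).sum()/(h|masks[n]).sum()
    return e
best=min((cost((x,y,t)),x,y,t) for x in np.arange(.6,.95,.03) for y in np.arange(-.25,.2,.03) for t in np.arange(-np.pi/2,np.pi/2,.15))
print(best)
o=minimize(cost,best[1:],method="Nelder-Mead",options=dict(initial_simplex=[np.array(best[1:])+d for d in ([0]*3,[.01,0,0],[0,.01,0],[0,0,.08])]))
print(o.x,o.fun, np.degrees(o.x[2]))
E
python3 a.py
```

```text
c1 scene [297.9 242.2] [291 233  14  19 224]Traceback (most recent call last):
  File "a.py", line 9, in <module>
    i=1+np.argmax(st[1:,4]); obs.append((M[n],ce[i])); ar=st[i,4]
        ~~~~~~~~~^^^^^^^^^^
    return _wrapfunc(a, 'argmax', axis=axis, out=out, **kwds)
    return bound(*args, **kwds)
ValueError: attempt to get argmax of an empty sequence
```

```bash
sed -i 's/m=(im\[n\].max(2)<60)/g=im[n].max(2); th=g[v-13:v+14,u-13:u+14].min()+28; m=(g<th)/' a.py; python3 a.py
```

```text
c1 scene [297.9 242.3] [292 233  13  19 219]
c1 side [255.9 210.7] [248 202  20  20 260]
   [0.6175 0.0947 0.0995] res [-1.3 -0.  -1.4  0. ] [array([0.611, 0.091, 0.093]), array([0.628, 0.103, 0.093])]
c2 scene [357.7 222. ] [351 214  14  17 194]
c2 side [187.7 233.7] [181 226  14  17 211]
   [0.4703 0.1152 0.095 ] res [-0.3  0.1 -0.3 -0.1] [array([0.468, 0.114, 0.093]), array([0.472, 0.118, 0.093])]
c3 scene [396.7 281.7] [388 272  18  21 289]
c3 side [174.6 196.7] [168 190  13  14 149]
   [0.5343 0.2806 0.0957] res [-0.3  0.1 -0.4 -0.1] [array([0.531, 0.279, 0.093]), array([0.537, 0.285, 0.093])]
red scene [389.7 202.5] [383 195  14  16 177]
red side [135.7 257.2] [127 248  18  20 279]
   [0.3618 0.1065 0.0947] res [-0.4  0.1 -0.3 -0.1] [array([0.359, 0.105, 0.093]), array([0.363, 0.109, 0.093])]
blue scene [244.1 228.9] [238 220  13  18 205]
blue side [310.4 220.4] [304 213  14  16 191]
   [ 0.6771 -0.0072  0.0945] res [-0.4 -0.1 -0.4  0.1] [array([ 0.676, -0.008,  0.093]), array([ 0.68 , -0.006,  0.093])]
knob scene [246.7 136.2] [241 131  12  12  93]
knob side [361.6 306. ] [349 294  27  25 403]
   [ 0.4995 -0.2724  0.1422] res [-0.1 -0.  -0.1  0. ] [array([ 0.45 , -0.354,  0.093]), array([ 0.549, -0.238,  0.093])]
dish scene [ 0.571 -0.134  0.09 ]
dish side [ 0.565 -0.145  0.09 ]
(np.float64(0.6090746852480986), np.float64(0.6), np.float64(-0.19), np.float64(-0.07079632679489745))
[ 0.56805613 -0.19779104 -0.05575952] 0.25119798385092573 -3.194785052110016
```

servo_tool([
  {"tx": -0.05,"ty": -0.025,"wz": -4},
  {"tx": -0.1,"ty": -0.053,"wz": -8},
  {"tx": -0.15,"ty": -0.08,"wz": -12},
  {"tx": -0.2,"ty": -0.106,"wz": -16},
  {"tx": -0.25,"ty": -0.132,"wz": -20},
  {"tx": -0.3,"ty": -0.159,"wz": -23},
  {"tx": -0.34,"ty": -0.18,"wz": -25},
  {"tx": -0.3555,"ty": -0.188,"wz": -26},
  {"tx": -0.3555,"ty": -0.188,"wz": -26},
  {"tx": -0.3555,"ty": -0.188,"wz": -26},
], fingers=1)

```text
validation failed for argument at $.de...
```

```bash
cat > w.py <<'E'
import sys
from h import *
name=sys.argv[1]; m=wristm(); im=eyes.read_camera("wrist"); cv2.imwrite(f"pics/{name}.png",im)
s=r.state(); print(s['t'],s['ee_pos'].round(4),s['tcp_rot'].round(4),s['ft_force'].round(2),s['joint_positions'].round(2))
for d in eyes.trace("wrist","can_a_mid"):
    print("can",round(d['conf'],2),d['bbox'])
g=im.max(2)
for a in sys.argv[2:]:
    X=np.array([float(q) for q in a.split(",")]+[.093]); u,v=proj(m,X)[0].round().astype(int); print("pred",u,v)
    k=40; y0,x0=max(v-k,0),max(u-k,0); w=g[y0:v+k,x0:u+k]
    _,lab,st,ce=cv2.connectedComponentsWithStats((w<55).astype(np.uint8))
    for i in range(1,len(st)):
        if st[i,4]>150: c=ce[i]+[x0,y0]; print("  blob",c.round(1),st[i,2:],ray(m,c,.095).round(4))
E
python3 w.py w1 0.534,0.281 0.470,0.115 0.613,0.092
```

```text
bash:   551 Segmentation fault         python3 w.py w1 0.534,0.281 0.470,0.115 0.613,0.092
```

The move was refused, probably because my rows left out some fields. The script then searched for caps outside the picture and crashed. I'll retry with complete rows.

servo_tool([
  {"tx": -0.05,"ty": -0.025,"tz": 0,"wx": 0,"wy": 0,"wz": -4},
  {"tx": -0.1,"ty": -0.053,"tz": 0,"wx": 0,"wy": 0,"wz": -8},
  {"tx": -0.15,"ty": -0.08,"tz": 0,"wx": 0,"wy": 0,"wz": -12},
  {"tx": -0.2,"ty": -0.106,"tz": 0,"wx": 0,"wy": 0,"wz": -16},
  {"tx": -0.25,"ty": -0.132,"tz": 0,"wx": 0,"wy": 0,"wz": -20},
  {"tx": -0.3,"ty": -0.159,"tz": 0,"wx": 0,"wy": 0,"wz": -23},
  {"tx": -0.34,"ty": -0.18,"tz": 0,"wx": 0,"wy": 0,"wz": -25},
  {"tx": -0.3555,"ty": -0.188,"tz": 0,"wx": 0,"wy": 0,"wz": -26},
  {"tx": -0.3555,"ty": -0.188,"tz": 0,"wx": 0,"wy": 0,"wz": -26},
], fingers=1)

```text
t: 2.12
ee_pos: [0.534, 0.2802, 0.2076]
tcp_rot: [0.002, 1.0, 0.0, 0.0]
ft_force: [0.2, 0.9, -1.1]
grip_width: 0.0856
grasp_force: 0.0
```

```bash
sed -i 's/    k=40;/    if not(0<u<560 and 0<v<420): continue\n    k=40;/' w.py; python3 w.py w1 0.534,0.281 0.470,0.115 0.613,0.092
```

```text
2.175 [0.5334 0.2811 0.2076] [ 1.4e-03  1.0e+00  2.0e-04 -2.0e-04] [ 0.41  1.18 -0.67] [ 0.44  0.13  1.76  0.    1.25 -1.12]
can 0.92 [6.6, 0.0, 113.6, 18.0]
can 0.6 [18.7, 72.7, 137.0, 156.7]
pred 283 205
pred 52 121
pred 59 296
  blob [ 54.5 296.2] [  48   44 1320] [0.6122 0.0898 0.095 ]
```

View pics/w1.png

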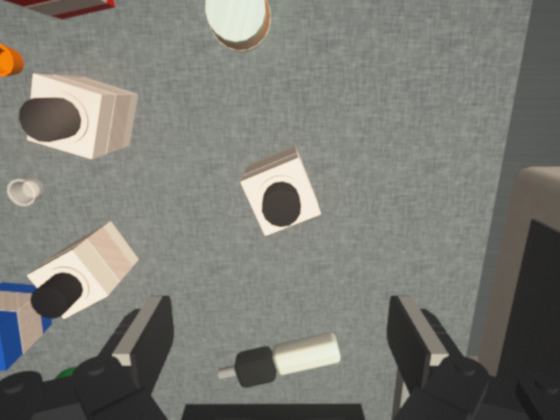

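The wrist view shows three white cans: the cap of c3 at (281,204), c2 at (50,118) and c1 at (57,295). The red can sits in the top-left corner and the blue one at (20,320), so the targets are unambiguous. Descending on c3.

servo_tool([
  {"tx": 0,"ty": -0.001,"tz": 0.04,"wx": 0,"wy": 0,"wz": 0},
  {"tx": 0,"ty": -0.0015,"tz": 0.08,"wx": 0,"wy": 0,"wz": 0},
  {"tx": 0,"ty": -0.0015,"tz": 0.108,"wx": 0,"wy": 0,"wz": 0},
  {"tx": 0,"ty": -0.0015,"tz": 0.1225,"wx": 0,"wy": 0,"wz": 0},
  {"tx": 0,"ty": -0.0015,"tz": 0.1225,"wx": 0,"wy": 0,"wz": 0},
  {"tx": 0,"ty": -0.0015,"tz": 0.1225,"wx": 0,"wy": 0,"wz": 0},
], fingers=1)

```text
t: 2.98
ee_pos: [0.5342, 0.2807, 0.0866]
tcp_rot: [0.0, 1.0, 0.001, 0.001]
ft_force: [0.4, 0.1, 0.2]
grip_width: 0.0854
grasp_force: 0.0
```

servo_tool([
  {"tx": 0,"ty": 0,"tz": 0,"wx": 0,"wy": 0,"wz": 0},
  {"tx": 0,"ty": 0,"tz": 0,"wx": 0,"wy": 0,"wz": 0},
  {"tx": 0,"ty": 0,"tz": 0,"wx": 0,"wy": 0,"wz": 0},
  {"tx": 0,"ty": 0,"tz": 0,"wx": 0,"wy": 0,"wz": 0},
  {"tx": 0,"ty": 0,"tz": 0,"wx": 0,"wy": 0,"wz": 0},
  {"tx": 0,"ty": 0,"tz": 0,"wx": 0,"wy": 0,"wz": 0},
  {"tx": 0,"ty": 0,"tz": 0,"wx": 0,"wy": 0,"wz": 0},
  {"tx": 0,"ty": 0,"tz": 0,"wx": 0,"wy": 0,"wz": 0},
], fingers=-1, squeeze=40)

```text
t: 3.98
ee_pos: [0.5333, 0.2798, 0.085]
tcp_rot: [0.0, 1.0, -0.0, -0.0]
ft_force: [-0.5, 0.7, -0.1]
grip_width: -0.0002
grasp_force: 0.0
```

The fingers closed on nothing, so I look before doing anything else.

Run:
```python
from h import *
a=eyes.read_camera("scene")[180:340,280:460]; b=eyes.read_camera("wrist")
a=cv2.resize(a,(400,355)); b=b[60:,:][:355,80:480]
cv2.imwrite("pics/chk.png",np.hstack([a,b]))
```

```text
(no output)
```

View pics/chk.png

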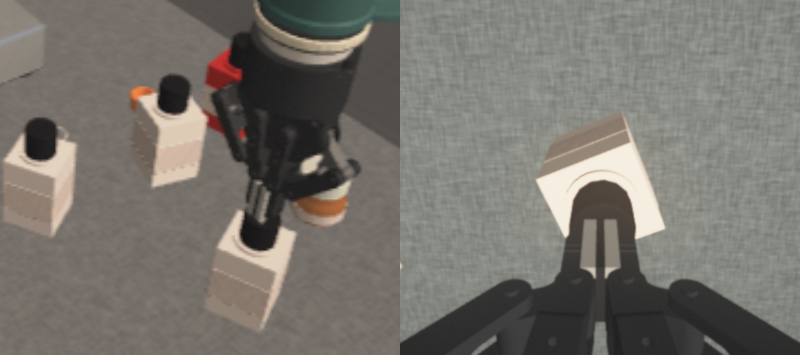

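Run:
```python
from h import *
m=wristm(); p=r.state(); print(p['ee_pos'],p['grip_width'],p['ft_force'])
for X in ([.533,.28,.085],[.533,.28,.108],[.518,.28,.108],[.548,.28,.108],[.533,.28,.078],[.533,.28,.118]): print(X,'wrist',proj(m,X).round(),'crop',(proj(m,X)-[80,60]+[400,0]).round(),'scenecrop',((proj(M["scene"],X)-[280,180])*[400/180,355/160]).round())
```

```text
[0.53329364 0.27982523 0.08507328] 8.668230641311708e-05 [ 0.10978162 -0.36040281  1.05452443]
[0.533, 0.28, 0.085] wrist [[283. 272.]] crop [[603. 212.]] scenecrop [[257. 234.]]
[0.533, 0.28, 0.108] wrist [[283. 296.]] crop [[603. 236.]] scenecrop [[262. 214.]]
[0.518, 0.28, 0.108] wrist [[283. 264.]] crop [[603. 204.]] scenecrop [[274. 206.]]
[0.548, 0.28, 0.108] wrist [[283. 326.]] crop [[603. 266.]] scenecrop [[249. 222.]]
[0.533, 0.28, 0.078] wrist [[282. 266.]] crop [[602. 206.]] scenecrop [[256. 240.]]
[0.533, 0.28, 0.118] wrist [[283. 309.]] crop [[603. 249.]] scenecrop [[264. 205.]]
```

The projections fit the can standing untouched, with the fingertips shut at the level of the cap's top. The pads sit farther back than I allowed for, since I stayed 11 mm above the nominal grasp height. I'll open, go to TCP z of about 0.070, and close again.

servo_tool([
  {"tx": 0,"ty": 0,"tz": 0,"wx": 0,"wy": 0,"wz": 0},
  {"tx": 0,"ty": 0,"tz": 0,"wx": 0,"wy": 0,"wz": 0},
  {"tx": 0,"ty": 0,"tz": 0,"wx": 0,"wy": 0,"wz": 0},
  {"tx": 0,"ty": 0,"tz": 0,"wx": 0,"wy": 0,"wz": 0},
  {"tx": 0,"ty": 0,"tz": 0,"wx": 0,"wy": 0,"wz": 0},
  {"tx": 0,"ty": 0,"tz": 0.008,"wx": 0,"wy": 0,"wz": 0},
  {"tx": 0,"ty": 0,"tz": 0.015,"wx": 0,"wy": 0,"wz": 0},
  {"tx": 0,"ty": 0,"tz": 0.015,"wx": 0,"wy": 0,"wz": 0},
], fingers=1)

```text
t: 5.08
ee_pos: [0.5323, 0.2794, 0.0687]
tcp_rot: [0.001, 1.0, -0.001, -0.001]
ft_force: [1.3, -1.0, 1.2]
grip_width: 0.0854
grasp_force: 0.0
```

Run:
```python
from h import *
m=wristm(); im=eyes.read_camera("wrist"); s=r.state(); print(s['ee_pos'],s['ft_force'],s['grip_width'])
T=np.eye(4);T[:3,:3]=Ro.from_quat(s['tcp_rot']).as_matrix();T[:3,3]=s['ee_pos']
for y in (-.0425,.0425):
  for z in (0,-.013,-.03,-.05):
    q=proj(m,(T@[0,y,z,1])[:3])[0].astype(int); cv2.drawMarker(im,tuple(int(v) for v in q),(0,255-int(-z*4000),255),cv2.MARKER_CROSS,8,1); print(y,z,q)
cv2.imwrite("pics/chk2.png",im)
```

```text
[0.5327003  0.27954052 0.06921489] [0.56031779 0.56351282 0.3966394 ] 0.08498165492439465
-0.0425 0 [195 273]
-0.0425 -0.013 [189 286]
-0.0425 -0.03 [179 306]
-0.0425 -0.05 [165 336]
0.0425 0 [369 273]
0.0425 -0.013 [376 286]
0.0425 -0.03 [386 307]
0.0425 -0.05 [401 336]
```

View pics/chk2.png

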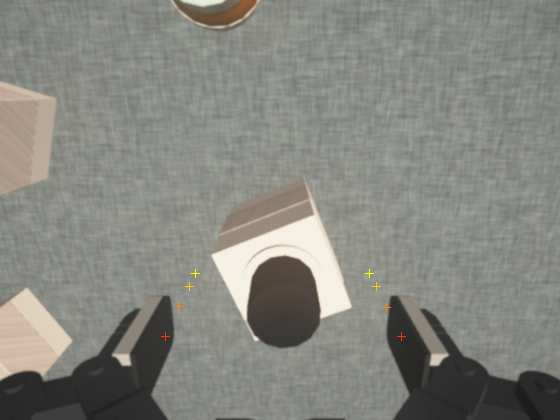

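The can stands untouched. The open fingertips show around y≈318, level with the cap's top at (284,310). So they stand about 38 mm behind the TCP when open, and I need to go about 15 mm lower.

servo_tool([
  {"tx": 0,"ty": 0,"tz": 0.007,"wx": 0,"wy": 0,"wz": 0},
  {"tx": 0,"ty": 0,"tz": 0.014,"wx": 0,"wy": 0,"wz": 0},
  {"tx": 0,"ty": 0,"tz": 0.014,"wx": 0,"wy": 0,"wz": 0},
], fingers=1)

```text
t: 5.5
ee_pos: [0.5325, 0.2794, 0.055]
tcp_rot: [0.001, 1.0, -0.0, -0.001]
ft_force: [-0.4, 1.2, 1.0]
grip_width: 0.0855
grasp_force: 0.0
```

servo_tool([
  {"tx": 0,"ty": 0,"tz": 0,"wx": 0,"wy": 0,"wz": 0},
  {"tx": 0,"ty": 0,"tz": 0,"wx": 0,"wy": 0,"wz": 0},
  {"tx": 0,"ty": 0,"tz": 0,"wx": 0,"wy": 0,"wz": 0},
  {"tx": 0,"ty": 0,"tz": 0,"wx": 0,"wy": 0,"wz": 0},
  {"tx": 0,"ty": 0,"tz": 0,"wx": 0,"wy": 0,"wz": 0},
], fingers=-1, squeeze=40)

```text
t: 6.12
ee_pos: [0.5336, 0.2802, 0.0565]
tcp_rot: [0.001, 1.0, 0.0, 0.0]
ft_force: [0.4, 0.7, 2.5]
grip_width: 0.0284
grasp_force: 40.1
```

The cap is gripped. Lifting to weigh it.

servo_tool([
  {"tx": 0,"ty": 0,"tz": -0.007,"wx": 0,"wy": 0,"wz": 0},
  {"tx": 0,"ty": 0,"tz": -0.014,"wx": 0,"wy": 0,"wz": 0},
  {"tx": 0,"ty": 0,"tz": -0.02,"wx": 0,"wy": 0,"wz": 0},
  {"tx": 0,"ty": 0,"tz": -0.02,"wx": 0,"wy": 0,"wz": 0},
  {"tx": 0,"ty": 0,"tz": -0.02,"wx": 0,"wy": 0,"wz": 0},
  {"tx": 0,"ty": 0,"tz": -0.02,"wx": 0,"wy": 0,"wz": 0},
])

```text
t: 6.88
ee_pos: [0.533, 0.2797, 0.0757]
tcp_rot: [0.001, 1.0, -0.0, -0.0]
ft_force: [-0.2, -0.1, -2.8]
grip_width: 0.0286
grasp_force: 39.8
```

```bash
cat > f.py <<'E'
from h import *
F=[]
for i in range(8):
    eyes.read_camera("side" if i<7 else "wrist"); s=r.state(); F.append([*s['ft_force'],s['grip_width'],*s['wrist_torque']])
print(np.mean(F,0).round(3),np.std(F,0).round(2)[:3],s['ee_pos'].round(4),s['t'],s['joint_torque'].round(2))
E
python3 f.py
```

```text
[-1.620e-01  1.160e-01 -4.096e+00  2.900e-02 -2.200e-02  3.000e-03
  1.000e-02] [0.19 0.21 0.47] [0.5333 0.2798 0.076 ] 7.275 [-0.000e+00 -4.836e+01 -3.438e+01  0.000e+00  1.000e-02  0.000e+00]
```

c3 weighs about 4.1 N (0.42 kg), so it is the full one. I lift it above cap height and carry it to a point beside the dish to look.

servo_tool([
  {"tx": 0,"ty": 0,"tz": -0.02,"wx": 0,"wy": 0,"wz": 0},
  {"tx": 0,"ty": 0,"tz": -0.05,"wx": 0,"wy": 0,"wz": 0},
  {"tx": 0,"ty": 0,"tz": -0.08,"wx": 0,"wy": 0,"wz": 0},
  {"tx": 0,"ty": 0,"tz": -0.105,"wx": 0,"wy": 0,"wz": 0},
  {"tx": 0,"ty": -0.01,"tz": -0.12,"wx": 0,"wy": 0,"wz": 0},
  {"tx": -0.002,"ty": -0.03,"tz": -0.12,"wx": 0,"wy": 0,"wz": 0},
  {"tx": -0.006,"ty": -0.06,"tz": -0.12,"wx": 0,"wy": 0,"wz": 0},
  {"tx": -0.01,"ty": -0.09,"tz": -0.12,"wx": 0,"wy": 0,"wz": 0},
  {"tx": -0.015,"ty": -0.12,"tz": -0.12,"wx": 0,"wy": 0,"wz": 0},
  {"tx": -0.02,"ty": -0.15,"tz": -0.12,"wx": 0,"wy": 0,"wz": 0},
  {"tx": -0.025,"ty": -0.18,"tz": -0.12,"wx": 0,"wy": 0,"wz": 0},
  {"tx": -0.03,"ty": -0.21,"tz": -0.12,"wx": 0,"wy": 0,"wz": 0},
  {"tx": -0.034,"ty": -0.24,"tz": -0.12,"wx": 0,"wy": 0,"wz": 0},
  {"tx": -0.036,"ty": -0.265,"tz": -0.12,"wx": 0,"wy": 0,"wz": 0},
  {"tx": -0.037,"ty": -0.282,"tz": -0.12,"wx": 0,"wy": 0,"wz": 0},
  {"tx": -0.037,"ty": -0.29,"tz": -0.12,"wx": 0,"wy": 0,"wz": 0},
  {"tx": -0.037,"ty": -0.29,"tz": -0.12,"wx": 0,"wy": 0,"wz": 0},
  {"tx": -0.037,"ty": -0.29,"tz": -0.12,"wx": 0,"wy": 0,"wz": 0},
], squeeze=60)

```text
t: 9.52
ee_pos: [0.5699, -0.0095, 0.196]
tcp_rot: [0.0, 1.0, 0.0, -0.0]
ft_force: [1.0, -1.1, -4.5]
grip_width: 0.0285
grasp_force: 59.9
```

Run:
```python
from h import *
m=wristm(); im=eyes.read_camera("wrist"); s=r.state(); print(s['t'],s['ee_pos'],s['tcp_rot'].round(4),s['ft_force'],s['grip_width'])
for k in ("dish","mixer","lever_knob"):
  for d in eyes.trace("wrist",k):
    c=np.argwhere(d['mask']).mean(0)[::-1]; print(k,round(d['conf'],2),d['bbox'],c.round(1),ray(m,c,.092).round(4))
    if k=="dish":
      cn=max(cv2.findContours(d['mask'].astype(np.uint8),0,cv2.CHAIN_APPROX_NONE)[0],key=len)[:,0]
      P=np.array([ray(m,p,.096)[:2] for p in cn]); 
      f=least_squares(lambda q:np.hypot(*(P-q[:2]).T)-q[2],[.57,-.14,.05],loss="soft_l1",f_scale=.002); print("circle",f.x.round(4))
# same circle fits from scene/side
for n in M:
  eyes.read_camera(n); ds=eyes.trace(n,"dish")
  if not ds: continue
  cn=max(cv2.findContours(ds[0]['mask'].astype(np.uint8),0,cv2.CHAIN_APPROX_NONE)[0],key=len)[:,0]
  P=np.array([ray(M[n],p,.096)[:2] for p in cn]); f=least_squares(lambda q:np.hypot(*(P-q[:2]).T)-q[2],[.57,-.14,.05],loss="soft_l1",f_scale=.002); print(n,"circle",f.x.round(4))
cv2.imwrite("pics/w2.png",im)
```

```text
9.575 [ 0.56995503 -0.00944106  0.19608108] [ 0.e+00  1.e+00  2.e-04 -0.e+00] [ 0.01456471  0.86153489 -4.35611833] 0.028181862690694986
dish 0.93 [37.5, 136.0, 179.0, 267.3] [106.7 201.8] [ 0.564  -0.1394  0.092 ]
circle [ 0.5658 -0.1376  0.0504]
mixer 0.78 [0.0, 59.2, 212.0, 309.7] [102.  183.1] [ 0.5497 -0.1408  0.092 ]
scene circle [ 0.5712 -0.1266  0.0592]
side circle [ 0.5632 -0.1483  0.0552]
```

View pics/w2.png

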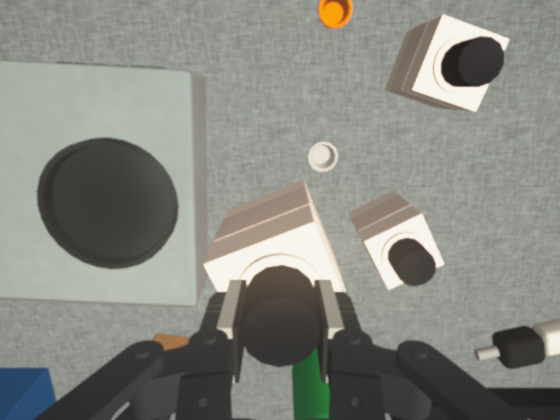

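The wrist view shows the dish at (107,202). A circle fitted at rim height has a radius of 50.4 mm and its centre at (0.5658, -0.1376). The held can is upright and centred in the fingers, and the other two cans at (468,60) and (405,255) are clear. Moving over the dish and lowering.

servo_tool([
  {"tx": 0.001,"ty": -0.02,"tz": 0,"wx": 0,"wy": 0,"wz": 0},
  {"tx": 0.002,"ty": -0.05,"tz": 0,"wx": 0,"wy": 0,"wz": 0},
  {"tx": 0.003,"ty": -0.08,"tz": 0,"wx": 0,"wy": 0,"wz": 0},
  {"tx": 0.004,"ty": -0.105,"tz": 0,"wx": 0,"wy": 0,"wz": 0},
  {"tx": 0.004,"ty": -0.122,"tz": 0,"wx": 0,"wy": 0,"wz": 0},
  {"tx": 0.004,"ty": -0.128,"tz": 0,"wx": 0,"wy": 0,"wz": 0},
  {"tx": 0.004,"ty": -0.128,"tz": 0.005,"wx": 0,"wy": 0,"wz": 0},
  {"tx": 0.004,"ty": -0.128,"tz": 0.018,"wx": 0,"wy": 0,"wz": 0},
  {"tx": 0.004,"ty": -0.128,"tz": 0.03,"wx": 0,"wy": 0,"wz": 0},
  {"tx": 0.004,"ty": -0.128,"tz": 0.04,"wx": 0,"wy": 0,"wz": 0},
  {"tx": 0.004,"ty": -0.128,"tz": 0.046,"wx": 0,"wy": 0,"wz": 0},
  {"tx": 0.004,"ty": -0.128,"tz": 0.05,"wx": 0,"wy": 0,"wz": 0},
  {"tx": 0.004,"ty": -0.128,"tz": 0.052,"wx": 0,"wy": 0,"wz": 0},
  {"tx": 0.004,"ty": -0.128,"tz": 0.054,"wx": 0,"wy": 0,"wz": 0},
  {"tx": 0.004,"ty": -0.128,"tz": 0.054,"wx": 0,"wy": 0,"wz": 0},
  {"tx": 0.004,"ty": -0.128,"tz": 0.054,"wx": 0,"wy": 0,"wz": 0},
])

```text
t: 11.92
ee_pos: [0.566, -0.1383, 0.1423]
tcp_rot: [0.001, 1.0, -0.0, 0.0]
ft_force: [1.2, 0.6, -3.9]
grip_width: 0.0283
grasp_force: 60.3
```

servo_tool([
  {"tx": 0,"ty": 0,"tz": 0.001,"wx": 0,"wy": 0,"wz": 0},
  {"tx": 0,"ty": 0,"tz": 0.002,"wx": 0,"wy": 0,"wz": 0},
  {"tx": 0,"ty": 0,"tz": 0.002,"wx": 0,"wy": 0,"wz": 0},
])

```text
t: 12.3
ee_pos: [0.5661, -0.1382, 0.1406]
tcp_rot: [0.001, 1.0, -0.0, 0.0]
ft_force: [-1.7, 0.9, -1.0]
grip_width: 0.0281
grasp_force: 60.9
```

```bash
python3 f.py
```

```text
[-0.703  0.512  1.02   0.028  0.069  0.2   -0.007] [0.24 0.46 0.66] [ 0.5661 -0.1382  0.1406] 12.7 [-2.600e-01 -4.152e+01 -3.442e+01 -9.000e-02 -5.100e-01 -1.000e-02]
```

The dish now carries the weight, at the expected height. Releasing.

servo_tool([
  {"tx": 0,"ty": 0,"tz": 0,"wx": 0,"wy": 0,"wz": 0},
  {"tx": 0,"ty": 0,"tz": 0,"wx": 0,"wy": 0,"wz": 0},
  {"tx": 0,"ty": 0,"tz": 0,"wx": 0,"wy": 0,"wz": 0},
  {"tx": 0,"ty": 0,"tz": 0,"wx": 0,"wy": 0,"wz": 0},
  {"tx": 0,"ty": 0,"tz": 0,"wx": 0,"wy": 0,"wz": 0},
  {"tx": 0,"ty": 0,"tz": 0,"wx": 0,"wy": 0,"wz": 0},
  {"tx": 0,"ty": 0,"tz": -0.02,"wx": 0,"wy": 0,"wz": 0},
  {"tx": 0,"ty": 0,"tz": -0.05,"wx": 0,"wy": 0,"wz": 0},
  {"tx": 0,"ty": 0,"tz": -0.08,"wx": 0,"wy": 0,"wz": 0},
  {"tx": 0,"ty": 0,"tz": -0.1,"wx": 0,"wy": 0,"wz": 0},
  {"tx": 0,"ty": 0,"tz": -0.1,"wx": 0,"wy": 0,"wz": 0},
], fingers=1)

```text
t: 14.08
ee_pos: [0.5674, -0.1386, 0.2431]
tcp_rot: [0.001, 1.0, -0.001, 0.002]
ft_force: [-0.4, -0.1, 0.5]
grip_width: 0.0851
grasp_force: 0.0
```

Run:
```python
from h import *
m=wristm(); im=eyes.read_camera("wrist"); s=r.state(); print(s['t'],s['ee_pos'],s['joint_positions'].round(2))
for k in ("lever_knob","lever"):
  for d in eyes.trace("wrist",k):
    c=np.argwhere(d['mask']).mean(0)[::-1]; print(k,round(d['conf'],2),d['bbox'],c.round(1),ray(m,c,.142).round(4))
cv2.imwrite("pics/w3.png",im)
```

```text
14.125 [ 0.56632721 -0.13833317  0.24106124] [-0.28  0.07  1.77  0.    1.3  -1.85]
lever_knob 0.8 [59.5, 92.3, 123.1, 165.0] [ 90.1 119.7] [ 0.5026 -0.2699  0.142 ]
lever 0.59 [56.0, 96.6, 121.4, 168.9] [ 90.2 119.3] [ 0.5023 -0.2698  0.142 ]
lever 0.53 [235.9, 151.3, 327.1, 257.3] [279.4 205.2] [ 0.5637 -0.1404  0.142 ]
```

View pics/w3.png

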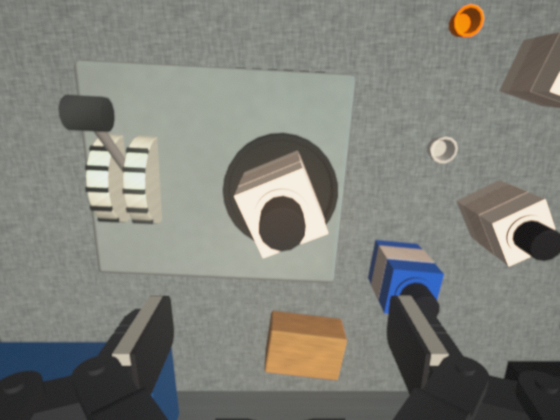

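The can stands upright in the middle of the dish (circle centre (281,195), can base inside it). The lever's grip is at (87,113). The mixer's top corners are at about (78,62), (354,75), (332,280) and (101,271). I use these for the mixer's pose and the lever angle.

```bash
cat > lev.py <<'E'
from h import *
def knobpt(p,th):
    x,y,t=p; a=th-np.radians(50); l=np.array([.095*np.sin(a),-.075]); c,s=np.cos(t),np.sin(t)
    return np.array([x+c*l[0]-s*l[1],y+s*l[0]+c*l[1],.07+.095*np.cos(a)])
def angle(m,uv,p):
    f=least_squares(lambda q:proj(m,knobpt(p,q[0]))[0]-uv,[.3 if uv is None else .6]); return f.x[0],f.fun
E
cat > b.py <<'E'
from lev import *
T=np.array([.5663,-.1383,.2411])  # pose at picture w3
m=wristm(); im=cv2.imread("pics/w3.png"); g=cv2.cvtColor(im,cv2.COLOR_BGR2GRAY)
c0=np.array([(78,62),(354,75),(332,280),(101,271)],np.float32)
W=np.array([ray(m,c,.07)[:2] for c in c0]); print(W.round(4)); 
print("edges",[np.linalg.norm(W[i]-W[i-1]).round(4) for i in range(4)])
loc=np.array([(-.1,-.12),(-.1,.12),(.1,.12),(.1,-.12)])
D=np.array([.566,-.1376])
def res(q):
    c,s=np.cos(q[2]),np.sin(q[2]); R=np.array([[c,-s],[s,c]])
    return np.r_[((loc@R.T+q[:2])-W).ravel(),2*(R@[0,.06]+q[:2]-D)]
f=least_squares(res,[.568,-.198,-.05]); p=f.x; print("mixer",p.round(4),np.degrees(p[2]).round(2),f.fun.round(4))
w=(g[85:140,50:122]<60).astype(np.uint8); w=cv2.morphologyEx(w,cv2.MORPH_OPEN,np.ones((13,13)))
_,lab,st,ce=cv2.connectedComponentsWithStats(w); i=1+np.argmax(st[1:,4]); k=ce[i]+[50,85]; print("knob px",k,st[i])
th,e=angle(m,k,p); print("theta",th,"res",e,"knob",knobpt(p,th))
for n,uv in (("scene",(246.7,136.2)),("side",(361.6,306.))): print(n,angle(M[n],np.array(uv),p))
np.save("p.npy",p)
E
python3 b.py
```

```text
[[ 0.4583 -0.3046]
 [ 0.4684 -0.0777]
 [ 0.6579 -0.0877]
 [ 0.6479 -0.3149]]
edges [np.float64(0.1899), np.float64(0.2271), np.float64(0.1897), np.float64(0.2275)]
mixer [ 0.5604 -0.1969 -0.0541] -3.1 [-0.0042 -0.0067 -0.0014  0.0061  0.0089  0.0052  0.0059 -0.0072 -0.0046
  0.0013]Traceback (most recent call last):
  File "b.py", line 14, in <module>
    _,lab,st,ce=cv2.connectedComponentsWithStats(w); i=1+np.argmax(st[1:,4]); k=ce[i]+[50,85]; print("knob px",k,st[i])
                                                         ~~~~~~~~~^^^^^^^^^^
    return _wrapfunc(a, 'argmax', axis=axis, out=out, **kwds)
    return bound(*args, **kwds)
ValueError: attempt to get argmax of an empty sequence
```

```bash
sed -i 's/<60).astype/<85).astype/; s/np.ones((13,13))/np.ones((11,11))/' b.py
cat >> b.py <<'E'
print("left",g[130:230,98:106].mean(1).astype(int)); print("right",g[130:230,136:144].mean(1).astype(int))
R=np.array([[np.cos(p[2]),-np.sin(p[2])],[np.sin(p[2]),np.cos(p[2])]])
for yy in (-.09,-.06):
  for rad in (.040,.043):
    print(yy,rad,[proj(m,[*(R@[rad*np.sin(a),yy-0]+p[:2]),.07+rad*np.cos(a)])[0].round(1).tolist() for a in np.radians([-50,-25,0,25,50])])
E
python3 b.py
```

```text
[[ 0.4583 -0.3046]
 [ 0.4684 -0.0777]
 [ 0.6579 -0.0877]
 [ 0.6479 -0.3149]]
edges [np.float64(0.1899), np.float64(0.2271), np.float64(0.1897), np.float64(0.2275)]
mixer [ 0.5604 -0.1969 -0.0541] -3.1 [-0.0042 -0.0067 -0.0014  0.0061  0.0089  0.0052  0.0059 -0.0072 -0.0046
  0.0013]
knob px [ 86.40670983 113.07062978] [  10   11   54   35 1699]
theta 0.16953655774083679 res [0.2492198  0.06906075] knob [ 0.49504799 -0.26844888  0.14246821]
scene (np.float64(0.23354689357024053), array([ 0.41532652, -0.88788212]))
side (np.float64(0.20474342895162487), array([-3.15813668, -2.25040056]))
left [ 61  88 116 129 131 128 126 125 128 135 143 152 162 171 175 155 114  76
  64  69 112 180 220 230 231 231 230 230 231 231 232 231 232 230 221 180
 116  74  66  83 140 204 228 232 233 234 234 235 235 234 234 234 234 234
 234 233 220 173 108  70  65  90 149 205 224 228 228 227 225 222 220 217
 216 213 206 178 126  79  61  65  93 138 168 174 170 162 151 130  98  73
  74 105 139 157 162 163 163 163 164 163]
right [163 163 162 162 163 168 177 189 199 206 211 214 217 219 221 222 216 186
 130  89  78  86 126 187 221 229 230 229 229 229 230 230 230 230 230 228
 217 175 120  91  88 105 155 209 227 231 232 232 233 233 233 232 232 232
 232 232 232 230 215 165 111  89  89 111 164 211 225 227 226 224 222 220
 218 217 215 213 203 172 125  90  81  87 113 151 173 176 171 164 153 132
 103  84  87 115 146 160 163 163 164 164]
-0.09 0.04 [[100.2, 148.4], [96.0, 167.6], [96.0, 189.4], [100.2, 208.1], [107.3, 219.8]]
-0.09 0.043 [[98.9, 145.9], [94.2, 166.7], [94.3, 190.3], [98.9, 210.6], [106.6, 223.0]]
-0.06 0.04 [[137.3, 150.4], [133.8, 169.6], [133.6, 191.3], [136.7, 210.0], [142.2, 221.5]]
-0.06 0.043 [[136.3, 147.9], [132.4, 168.7], [132.2, 192.2], [135.6, 212.5], [141.6, 224.8]]
```

The five drum marks match the model within 1 px, so the mixer pose is good. The lever is at about 0.17 rad with its knob at (0.495, -0.268, 0.142). I'll shut the fingers, go to the -x side of the knob and push it along its arc, with the tips just below the knob's centre.

servo_tool([
  {"tx": 0.03,"ty": -0.035,"tz": 0,"wx": 0,"wy": 0,"wz": 1},
  {"tx": 0.06,"ty": -0.07,"tz": 0,"wx": 0,"wy": 0,"wz": 2},
  {"tx": 0.085,"ty": -0.1,"tz": 0,"wx": 0,"wy": 0,"wz": 3},
  {"tx": 0.1,"ty": -0.12,"tz": 0,"wx": 0,"wy": 0,"wz": 3.1},
  {"tx": 0.108,"ty": -0.128,"tz": 0,"wx": 0,"wy": 0,"wz": 3.1},
  {"tx": 0.108,"ty": -0.128,"tz": 0,"wx": 0,"wy": 0,"wz": 3.1},
  {"tx": 0.108,"ty": -0.128,"tz": 0,"wx": 0,"wy": 0,"wz": 3.1},
  {"tx": 0.108,"ty": -0.128,"tz": 0,"wx": 0,"wy": 0,"wz": 3.1},
], fingers=-1, squeeze=20)

```text
t: 15.22
ee_pos: [0.4583, -0.2654, 0.24]
tcp_rot: [0.027, 1.0, 0.0, -0.0]
ft_force: [-0.9, 0.2, -0.1]
grip_width: 0.0003
grasp_force: 0.0
```

servo_tool([
  {"tx": 0,"ty": 0,"tz": 0.04,"wx": 0,"wy": 0,"wz": 0},
  {"tx": 0,"ty": 0,"tz": 0.08,"wx": 0,"wy": 0,"wz": 0},
  {"tx": 0,"ty": 0,"tz": 0.115,"wx": 0,"wy": 0,"wz": 0},
  {"tx": 0,"ty": 0,"tz": 0.131,"wx": 0,"wy": 0,"wz": 0},
  {"tx": 0,"ty": 0,"tz": 0.131,"wx": 0,"wy": 0,"wz": 0},
  {"tx": 0,"ty": 0,"tz": 0.131,"wx": 0,"wy": 0,"wz": 0},
])

```text
t: 15.98
ee_pos: [0.4591, -0.2667, 0.1107]
tcp_rot: [0.027, 1.0, -0.001, 0.001]
ft_force: [1.0, 0.2, -0.3]
grip_width: 0.0003
grasp_force: 0.0
```

```bash
cat > v.py <<'E'
from lev import *
import sys
m=wristm(); im=eyes.read_camera("wrist"); s=r.state(); p=np.load("p.npy")
a=s['ee_pos'][:2]-p[:2]; print(s['t'],s['ee_pos'].round(4),s['ft_force'].round(1),s['joint_positions'].round(2),"local",(a[0]*np.cos(p[2])+a[1]*np.sin(p[2])).round(4),(-a[0]*np.sin(p[2])+a[1]*np.cos(p[2])).round(4))
for d in eyes.trace("wrist","lever_knob"):
    c=np.argwhere(d['mask']).mean(0)[::-1]; print(round(d['conf'],2),d['bbox'],c.round(1),angle(m,c,p))
cv2.imwrite(f"pics/{sys.argv[1]}.png",im)
for th in (.17,.6,.87,1.309): print(th,knobpt(p,th).round(4),proj(m,knobpt(p,th)).round())
E
python3 v.py k1
```

```text
16.025 [ 0.4592 -0.2669  0.111 ] [ 0.6 -0.3 -0. ] [-0.57  0.07  2.01  0.    1.05 -2.09] local -0.0973 -0.0754
0.79 [272.4, 379.6, 286.5, 413.0] [279.5 398.6] (np.float64(0.2513318736433223), array([ 3.2861112 , -0.00329031]))
0.17 [ 0.4951 -0.2685  0.1425] [[283. 379.]]
0.6 [ 0.5308 -0.2704  0.1615] [[283. 480.]]
0.87 [ 0.5561 -0.2718  0.165 ] [[283. 530.]]
1.309 [ 0.5965 -0.2739  0.1561] [[282. 566.]]
```

View pics/k1.png

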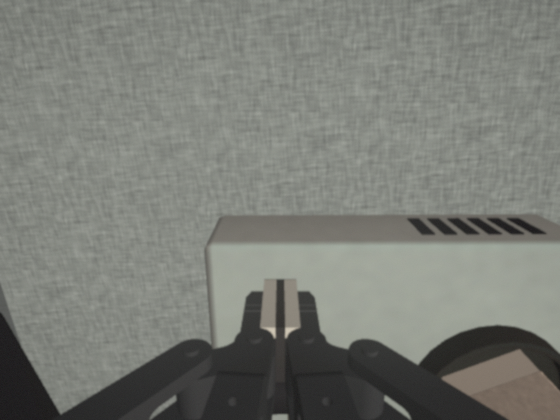

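The shut tips are about 27 mm behind the TCP, 15 mm wide in y, and clear of the drum. I lower them slightly and push along the arc, stopping short of the mark to measure.

servo_tool([
  {"tx": 0,"ty": 0,"tz": 0.005,"wx": 0,"wy": 0,"wz": 0},
  {"tx": -0.008,"ty": 0,"tz": 0.005,"wx": 0,"wy": 0,"wz": 0},
  {"tx": -0.0134,"ty": 0,"tz": 0.005,"wx": 0,"wy": 0,"wz": 0},
  {"tx": -0.02,"ty": 0,"tz": 0,"wx": 0,"wy": 0,"wz": 0},
  {"tx": -0.027,"ty": 0,"tz": -0.0043,"wx": 0,"wy": 0,"wz": 0},
  {"tx": -0.035,"ty": 0,"tz": -0.008,"wx": 0,"wy": 0,"wz": 0},
  {"tx": -0.042,"ty": 0,"tz": -0.0113,"wx": 0,"wy": 0,"wz": 0},
  {"tx": -0.05,"ty": 0,"tz": -0.014,"wx": 0,"wy": 0,"wz": 0},
  {"tx": -0.058,"ty": 0,"tz": -0.0156,"wx": 0,"wy": 0,"wz": 0},
  {"tx": -0.066,"ty": 0,"tz": -0.0166,"wx": 0,"wy": 0,"wz": 0},
  {"tx": -0.0745,"ty": 0,"tz": -0.017,"wx": 0,"wy": 0,"wz": 0},
  {"tx": -0.083,"ty": 0,"tz": -0.0166,"wx": 0,"wy": 0,"wz": 0},
  {"tx": -0.091,"ty": 0,"tz": -0.0156,"wx": 0,"wy": 0,"wz": 0},
  {"tx": -0.098,"ty": 0,"tz": -0.014,"wx": 0,"wy": 0,"wz": 0},
  {"tx": -0.102,"ty": 0,"tz": -0.013,"wx": 0,"wy": 0,"wz": 0},
  {"tx": -0.104,"ty": 0,"tz": -0.0124,"wx": 0,"wy": 0,"wz": 0},
  {"tx": -0.104,"ty": 0,"tz": -0.0124,"wx": 0,"wy": 0,"wz": 0},
  {"tx": -0.104,"ty": 0,"tz": -0.0124,"wx": 0,"wy": 0,"wz": 0},
])

```text
t: 18.32
ee_pos: [0.5618, -0.2718, 0.1214]
tcp_rot: [0.028, 1.0, -0.0, 0.0]
ft_force: [-0.1, -0.1, 0.2]
grip_width: -0.0001
grasp_force: 0.0
```

```bash
cat > sv.py <<'E'
from lev import *
import sys
p=np.load("p.npy"); s=r.state(); a=s['ee_pos'][:2]-p[:2]
print(s['t'],s['ee_pos'].round(4),s['ft_force'].round(1),"local x",(a[0]*np.cos(p[2])+a[1]*np.sin(p[2])).round(4))
for n in M:
    im=eyes.read_camera(n); cv2.imwrite(f"pics/{sys.argv[1]}_{n}.png",im)
    for th in (1.1,1.309): print(n,th,proj(M[n],knobpt(p,th)).round(1))
    for d in eyes.trace(n,"lever_knob"):
        c=np.argwhere(d['mask']).mean(0)[::-1]; q=angle(M[n],c,p); print("  ",round(d['conf'],2),d['bbox'],c.round(1),round(q[0],3),q[1].round(1))
E
python3 sv.py s1
```

```text
18.325 [ 0.5618 -0.2718  0.1214] [-0.1 -0.1  0.2] local x 0.0054
scene 1.1 [[219.4 137.2]]
scene 1.309 [[212.7 141.4]]
   0.6 [213.8, 131.4, 228.6, 159.1] [218.4 141.8] 1.186 [-1.9 -3. ]
side 1.1 [[399.9 268.5]]
side 1.309 [[407.8 267.3]]
   0.77 [389.4, 266.5, 420.6, 311.7] [404.  285.1] 1.065 [ -5.6 -16.1]
   0.52 [187.1, 287.8, 203.2, 307.2] [194.7 298.4] -0.396 [144.1  44.1]
   0.33 [113.2, 237.7, 136.7, 266.1] [123.4 248.7] -0.268 [218.3  85.7]
```

The lever followed to about 1.19 rad. I back off and look from above before the final nudge.

servo_tool([
  {"tx": 0.015,"ty": 0,"tz": 0,"wx": 0,"wy": 0,"wz": 0},
  {"tx": 0.03,"ty": 0,"tz": -0.02,"wx": 0,"wy": 0,"wz": 0},
  {"tx": 0.03,"ty": 0,"tz": -0.07,"wx": 0,"wy": 0,"wz": 0},
  {"tx": 0.03,"ty": 0,"tz": -0.12,"wx": 0,"wy": 0,"wz": 0},
  {"tx": 0.01,"ty": 0.04,"tz": -0.13,"wx": 0,"wy": 0,"wz": 0},
  {"tx": 0,"ty": 0.06,"tz": -0.13,"wx": 0,"wy": 0,"wz": 0},
  {"tx": 0,"ty": 0.06,"tz": -0.13,"wx": 0,"wy": 0,"wz": 0},
  {"tx": 0,"ty": 0.06,"tz": -0.13,"wx": 0,"wy": 0,"wz": 0},
])

```text
t: 19.52
ee_pos: [0.5636, -0.212, 0.2498]
tcp_rot: [0.027, 1.0, 0.0, -0.002]
ft_force: [0.6, 0.2, -0.4]
grip_width: 0.0001
grasp_force: 0.0
```

```bash
python3 v.py k2
python3 - <<'E'
from lev import *
p=np.load("p.npy"); m=wristm(); im=cv2.imread("pics/k2.png"); g=im.max(2)
for d in eyes.trace("wrist","lever_knob")[:2]:
    l,t,rr,b=[int(v) for v in d['bbox']]
    w=np.zeros_like(g); w[max(t-6,0):b+6,max(l-6,0):rr+6]=(g[max(t-6,0):b+6,max(l-6,0):rr+6]<85); w=cv2.morphologyEx(w,cv2.MORPH_OPEN,np.ones((11,11)))
    _,_,st,ce=cv2.connectedComponentsWithStats(w)
    for i in range(1,len(st)): q=angle(m,ce[i],p); print("blob",ce[i].round(1),st[i],q)
R=np.array([[np.cos(p[2]),-np.sin(p[2])],[np.sin(p[2]),np.cos(p[2])]])
for yy in (-.09,-.06): print(yy,[proj(m,[*(R@[.04*np.sin(a),yy]+p[:2]),.07+.04*np.cos(a)])[0].round(1).tolist() for a in np.radians([-50,-25,0,25,50])])
E
```

```text
19.575 [ 0.5637 -0.2122  0.2499] [ 0.2 -0.1 -0.3] [-0.4   0.11  1.71 -0.    1.33 -1.92] local 0.004 -0.0152
0.95 [173.5, 189.7, 216.6, 264.0] [197.  240.4] (np.float64(1.1045117061223155), array([ 1.23093626, -0.17313639]))
0.17 [ 0.4951 -0.2685  0.1425] [[196. 119.]]
0.6 [ 0.5308 -0.2704  0.1615] [[194. 175.]]
0.87 [ 0.5561 -0.2718  0.165 ] [[195. 212.]]
1.309 [ 0.5965 -0.2739  0.1561] [[202. 260.]]
blob [194.6 248.8] [ 174  233   42   32 1282] (np.float64(1.1845649310426323), array([ 5.65403825, -0.95141063]))
-0.09 [[192.9, 152.7], [191.4, 171.2], [192.0, 192.1], [194.4, 210.1], [198.1, 221.3]]
-0.06 [[228.4, 152.6], [227.5, 171.2], [227.9, 192.1], [229.3, 210.1], [231.5, 221.3]]
```

View pics/k2.png

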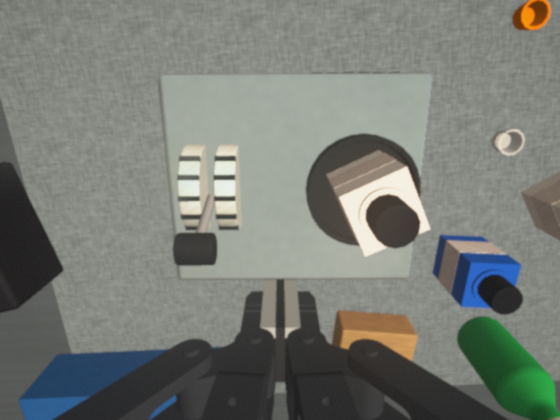

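The knob at (195,249) gives 1.185 rad, as the push geometry predicts, and the can stands upright in the dish. The final nudge is +0.124 rad, about 10.7 mm more in x.

servo_tool([
  {"tx": 0.02,"ty": -0.04,"tz": 0,"wx": 0,"wy": 0,"wz": 0},
  {"tx": 0.03,"ty": -0.06,"tz": 0,"wx": 0,"wy": 0,"wz": 0},
  {"tx": 0.03,"ty": -0.06,"tz": 0.04,"wx": 0,"wy": 0,"wz": 0},
  {"tx": 0.03,"ty": -0.06,"tz": 0.09,"wx": 0,"wy": 0,"wz": 0},
  {"tx": 0.03,"ty": -0.06,"tz": 0.125,"wx": 0,"wy": 0,"wz": 0},
  {"tx": 0.025,"ty": -0.06,"tz": 0.13,"wx": 0,"wy": 0,"wz": 0},
  {"tx": 0.012,"ty": -0.06,"tz": 0.13,"wx": 0,"wy": 0,"wz": 0},
  {"tx": 0.003,"ty": -0.06,"tz": 0.13,"wx": 0,"wy": 0,"wz": 0},
  {"tx": -0.002,"ty": -0.06,"tz": 0.131,"wx": 0,"wy": 0,"wz": 0},
  {"tx": -0.005,"ty": -0.06,"tz": 0.132,"wx": 0,"wy": 0,"wz": 0},
  {"tx": -0.008,"ty": -0.06,"tz": 0.133,"wx": 0,"wy": 0,"wz": 0},
  {"tx": -0.0107,"ty": -0.06,"tz": 0.134,"wx": 0,"wy": 0,"wz": 0},
  {"tx": -0.0107,"ty": -0.06,"tz": 0.134,"wx": 0,"wy": 0,"wz": 0},
  {"tx": -0.0107,"ty": -0.06,"tz": 0.134,"wx": 0,"wy": 0,"wz": 0},
  {"tx": 0.01,"ty": -0.06,"tz": 0.13,"wx": 0,"wy": 0,"wz": 0},
  {"tx": 0.03,"ty": -0.06,"tz": 0.11,"wx": 0,"wy": 0,"wz": 0},
  {"tx": 0.03,"ty": -0.06,"tz": 0.06,"wx": 0,"wy": 0,"wz": 0},
  {"tx": 0.03,"ty": -0.05,"tz": 0.01,"wx": 0,"wy": 0,"wz": 0},
  {"tx": 0.01,"ty": -0.01,"tz": 0,"wx": 0,"wy": 0,"wz": 0},
  {"tx": 0,"ty": 0,"tz": 0,"wx": 0,"wy": 0,"wz": 0},
])

```text
t: 22.18
ee_pos: [0.5668, -0.2107, 0.2538]
tcp_rot: [0.027, 1.0, -0.0, 0.002]
ft_force: [-0.0, -1.1, -0.5]
grip_width: 0.0002
grasp_force: 0.0
```

servo_tool([
  {"tx": 0,"ty": 0,"tz": 0,"wx": 0,"wy": 0,"wz": 0},
  {"tx": 0,"ty": 0,"tz": 0,"wx": 0,"wy": 0,"wz": 0},
])

```text
t: 22.42
ee_pos: [0.5639, -0.2123, 0.2499]
tcp_rot: [0.028, 1.0, 0.0, -0.001]
ft_force: [0.0, 0.8, 0.1]
grip_width: -0.0001
grasp_force: 0.0
```

```bash
python3 v.py k3
python3 - <<'E'
from lev import *
p=np.load("p.npy"); m=wristm(); im=cv2.imread("pics/k3.png"); g=im.max(2)
w=np.zeros_like(g); w[225:300,165:228]=(g[225:300,165:228]<85); w=cv2.morphologyEx(w,cv2.MORPH_OPEN,np.ones((11,11)))
_,_,st,ce=cv2.connectedComponentsWithStats(w)
for i in range(1,len(st)): print("blob",ce[i].round(1),st[i],angle(m,ce[i],p))
for c,w0,w1 in (("L",183,195),("R",222,234)): print(c,g[140:240,w0:w1].mean(1).astype(int))
s=eyes.read_camera("scene")[110:340,170:450]
cv2.imwrite("pics/fin.png",np.hstack([cv2.resize(s,(420,345)),im[60:405,120:500]]))
E
```

```text
22.475 [ 0.5639 -0.2125  0.2501] [ 0.1  0.2 -0.3] [-0.4   0.11  1.71 -0.    1.33 -1.92] local 0.0043 -0.0154
0.82 [176.0, 193.8, 221.9, 272.4] [199.6 248.6] (np.float64(1.1909265549956527), array([ 0.49529331, -0.08440587]))
0.17 [ 0.4951 -0.2685  0.1425] [[196. 119.]]
0.6 [ 0.5308 -0.2704  0.1615] [[194. 175.]]
0.87 [ 0.5561 -0.2718  0.165 ] [[196. 211.]]
1.309 [ 0.5965 -0.2739  0.1561] [[202. 259.]]
blob [197.  259.3] [ 177  244   41   31 1215] (np.float64(1.2996357951631892), array([ 5.46224662, -1.18005334]))
L [169 169 170 171 178 189 199 207 212 216 219 222 225 226 220 180 123 101
 100 110 150 206 227 231 231 231 231 231 231 232 231 231 231 225 188 127
 103 101 110 151 208 229 233 233 233 234 234 235 235 235 235 235 235 235
 230 194 125  87  82  87 130 196 225 230 230 229 229 228 227 225 223 221
 213 177 121  78  67  70 102 152 178 180 174 167 158 136 109  91  98 128
 154 165 168 168 168 168 168 168 168 167]
R [170 170 171 174 187 201 212 217 220 224 226 229 231 231 221 174 104  72
  71 101 169 221 234 236 236 236 236 236 237 236 237 237 236 227 181 109
  75  75 103 172 223 236 237 238 238 238 239 239 239 239 239 239 239 239
 234 197 121  76  71  88 145 209 230 233 233 232 231 231 229 228 226 223
 215 172 108  71  66  77 119 166 187 186 180 172 160 129  89  69  87 134
 162 168 168 168 168 167 168 167 168 168]
```

View pics/fin.png

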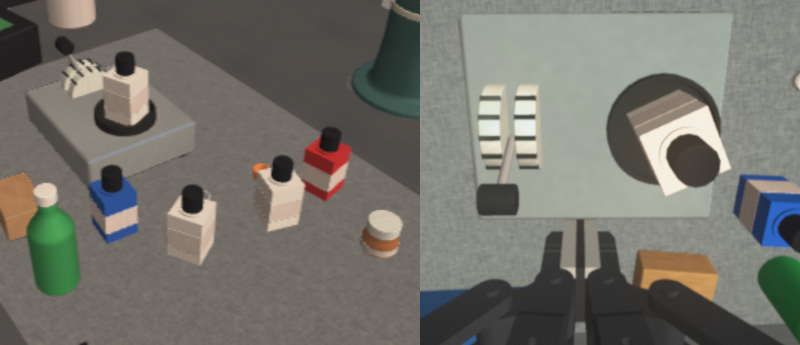

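The can is upright in the dish, the other objects are in place, and the lever sits near the fourth mark. However, the drum marks in this settled picture lie about 5.5 px below where my mixer pose puts them, so I refit the pose to these marks and recompute the angle.

```bash
cat > fit.py <<'E'
from lev import *
import sys
p=np.load("p.npy"); ms=[]
for i in range(4): ms.append(wristm()); im=eyes.read_camera("wrist")
m=ms[0]; m['R']=Ro.from_matrix([k['R'] for k in ms]).mean().as_matrix(); m['t']=np.mean([k['t'] for k in ms],0)
g=cv2.cvtColor(im,cv2.COLOR_BGR2GRAY)
L=np.array([157.7,176.6,198,216,227.2]); A=np.radians([-50,-25,0,25,50])
def marks(px,py,rad,yy):
    c,s=np.cos(p[2]),np.sin(p[2]); return np.array([proj(m,[px+c*rad*np.sin(a)-s*yy,py+s*rad*np.sin(a)+c*yy,.07+rad*np.cos(a)])[0,1] for a in A])
for rad in (.040,.041,.042):
    f=least_squares(lambda q:marks(q[0],p[1],rad,-.075)-L,[p[0]]); print(rad,"mixer x",f.x,f.fun.round(1))
    P=np.array([f.x[0],p[1],p[2]])
    for th in (75,):
        pass
    for thr in (70,85,100):
        w=np.zeros_like(g); w[225:300,165:228]=(g[225:300,165:228]<thr); w=cv2.morphologyEx(w,cv2.MORPH_OPEN,np.ones((11,11)))
        _,_,st,ce=cv2.connectedComponentsWithStats(w); i=1+np.argmax(st[1:,4]); v=ce[i][1]
        th=least_squares(lambda q:proj(m,knobpt(P,q[0]))[0,1]-v,[1.2]).x[0]; print("  ",thr,ce[i].round(1),st[i,2:],"theta",round(th,3))
    # free z error: also allow pivot height
f=least_squares(lambda q:np.array([proj(m,[q[0]+q[1]*np.sin(a),p[1]-.075,q[2]+q[1]*np.cos(a)])[0,1] for a in A])-L,[.56,.04,.07]); print("free",f.x,f.fun.round(1))
E
python3 fit.py
```

```text
0.04 mixer x [0.56616209] [ 0.9  0.5 -0.2 -0.5 -0.8]
   70 [197.6 258. ] [  40   29 1132] theta 1.228
   85 [197.5 257.8] [  42   31 1220] theta 1.225
   100 [197.6 258. ] [  42   31 1263] theta 1.228
0.041 mixer x [0.56599123] [-0.1  0.  -0.1  0.1  0. ]
   70 [197.6 258. ] [  40   29 1132] theta 1.23
   85 [197.5 257.8] [  42   31 1220] theta 1.228
   100 [197.6 258. ] [  42   31 1263] theta 1.23
0.042 mixer x [0.56582232] [-1.1 -0.4  0.1  0.7  0.9]
   70 [197.6 258. ] [  40   29 1132] theta 1.233
   85 [197.5 257.8] [  42   31 1220] theta 1.23
   100 [197.6 258. ] [  42   31 1263] theta 1.232
free [ 1.14700439  0.32546325 -2.33711437] [-0.   0.1 -0.1  0.1 -0. ]
```

The refit puts the mixer's x at 0.566 with residuals under 0.1 px, and the lever at 1.23 rad; the push geometry independently gives about 1.24. One more nudge of 6.5 mm.

servo_tool([
  {"tx": 0.02,"ty": -0.04,"tz": 0,"wx": 0,"wy": 0,"wz": 0},
  {"tx": 0.03,"ty": -0.06,"tz": 0,"wx": 0,"wy": 0,"wz": 0},
  {"tx": 0.03,"ty": -0.06,"tz": 0.04,"wx": 0,"wy": 0,"wz": 0},
  {"tx": 0.03,"ty": -0.06,"tz": 0.09,"wx": 0,"wy": 0,"wz": 0},
  {"tx": 0.03,"ty": -0.06,"tz": 0.125,"wx": 0,"wy": 0,"wz": 0},
  {"tx": 0.02,"ty": -0.06,"tz": 0.134,"wx": 0,"wy": 0,"wz": 0},
  {"tx": 0.005,"ty": -0.06,"tz": 0.134,"wx": 0,"wy": 0,"wz": 0},
  {"tx": -0.005,"ty": -0.06,"tz": 0.134,"wx": 0,"wy": 0,"wz": 0},
  {"tx": -0.01,"ty": -0.06,"tz": 0.134,"wx": 0,"wy": 0,"wz": 0},
  {"tx": -0.014,"ty": -0.06,"tz": 0.134,"wx": 0,"wy": 0,"wz": 0},
  {"tx": -0.0172,"ty": -0.06,"tz": 0.134,"wx": 0,"wy": 0,"wz": 0},
  {"tx": -0.0172,"ty": -0.06,"tz": 0.134,"wx": 0,"wy": 0,"wz": 0},
  {"tx": -0.0172,"ty": -0.06,"tz": 0.134,"wx": 0,"wy": 0,"wz": 0},
  {"tx": 0.005,"ty": -0.06,"tz": 0.13,"wx": 0,"wy": 0,"wz": 0},
  {"tx": 0.03,"ty": -0.06,"tz": 0.11,"wx": 0,"wy": 0,"wz": 0},
  {"tx": 0.03,"ty": -0.06,"tz": 0.06,"wx": 0,"wy": 0,"wz": 0},
  {"tx": 0.03,"ty": -0.05,"tz": 0.01,"wx": 0,"wy": 0,"wz": 0},
  {"tx": 0.01,"ty": -0.01,"tz": 0,"wx": 0,"wy": 0,"wz": 0},
  {"tx": 0,"ty": 0,"tz": 0,"wx": 0,"wy": 0,"wz": 0},
  {"tx": 0,"ty": 0,"tz": 0,"wx": 0,"wy": 0,"wz": 0},
])

```text
t: 25.28
ee_pos: [0.5649, -0.2112, 0.2505]
tcp_rot: [0.027, 1.0, 0.0, -0.001]
ft_force: [-1.0, 0.8, 0.0]
grip_width: -0.0001
grasp_force: 0.0
```

servo_tool([
  {"tx": 0,"ty": 0,"tz": 0,"wx": 0,"wy": 0,"wz": 0},
  {"tx": 0,"ty": 0,"tz": 0,"wx": 0,"wy": 0,"wz": 0},
])

```text
t: 25.52
ee_pos: [0.564, -0.2125, 0.2504]
tcp_rot: [0.028, 1.0, 0.0, -0.001]
ft_force: [-0.4, -0.1, 0.1]
grip_width: 0.0002
grasp_force: 0.0
```

```bash
python3 fit.py | sed -n 5,8p
python3 - <<'E'
from lev import *
p=np.array([.566,-.1969,-.0541]); m=wristm(); im=eyes.read_camera("wrist"); cv2.imwrite("pics/k4.png",im)
g=im.max(2); print("marks",[140+i for i in range(1,99) if (c:=g[140:240,183:195].mean(1))[i]<c[i-1] and c[i]<=c[i+1] and c[i]<130])
print("dish",[d['bbox'] for d in eyes.trace("wrist","dish")[:1]],"dish pred",proj(m,[.569,-.137,.096]).round(1),"cap",[d['bbox'] for d in eyes.trace("wrist","can_a_mid")[:2]])
c=(g[180:260,350:440]<70).astype(np.uint8); c=cv2.morphologyEx(c,cv2.MORPH_OPEN,np.ones((25,25))); _,_,st,ce=cv2.connectedComponentsWithStats(c); print([(ce[i]+[350,180],st[i],ray(m,ce[i]+[350,180],.18)) for i in range(1,len(st))])
im=eyes.read_camera("side"); g=im.max(2)
for d in eyes.trace("side","lever_knob")[:1]: c=np.argwhere(d['mask']).mean(0)[::-1]; print("side",d['bbox'],c,angle(M['side'],c,p))
im=eyes.read_camera("scene")
for d in eyes.trace("scene","lever_knob")[:1]: c=np.argwhere(d['mask']).mean(0)[::-1]; print("scene",d['bbox'],c,angle(M['scene'],c,p))
E
```

```text
0.041 mixer x [0.5658427] [-0.1  0.  -0.1  0.1  0. ]
   70 [199.1 264.1] [  39   29 1101] theta 1.301
   85 [199.1 264.1] [  41   29 1145] theta 1.301
   100 [198.9 264.1] [  42   31 1238] theta 1.301
marks [156, 175, 197, 215, 226]
dish [[306.6, 129.8, 420.7, 245.3]] dish pred [[367.5 192.4]] cap [[177.4, 190.9, 221.2, 277.5]]
[]
side [395.4, 256.3, 428.1, 305.8] [409.59771987 274.26384365] (np.float64(1.2985251741814219), array([ 0.1288169 , -8.49959518]))
scene [266.6, 340.6, 343.0, 401.8] [306.08080808 370.22816399] (np.float64(-2.1931776835284023), array([ -73.52570145, -174.36946178]))
```

The lever reads 1.30 rad against 1.309 wanted (the side camera agrees), and the can is within about 2 mm of the dish centre. The hand is clear of everything.

```bash
python3 -c "
from bench import r
print(r.sign_off())"
```

```text
the job is handed in; nothing more can be done
None
```

I found the full canister on the first lift (about 0.42 kg), so the other two were never touched. It stands upright in the middle of the dish, the lever is on its fourth mark (1.30 rad measured, 1.309 wanted), and the job is handed in.

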